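# Set the brass plinths on their wooden bases

### The arm

A 7-joint arm with a two-finger parallel gripper is mounted at the origin on the work surface. World frame = base frame: x ahead of the robot, y to its left, z up, the work surface at z = 0. Lengths are in m, angles in rad, forces in N, time in s.
With the tool pointing down it reaches from about 0.35 to 0.9 m from the base axis. Payload 8.1 kg.
Tool frame: the origin (TCP) lies at the very end of the fingers, on their centre line; the grasp point (between the pads) lies 19 mm behind it; z points along the fingers, y is the line along which they close (so a half turn about z gives the same grasp; the last joint's range is limited). The gripper opens to 92 mm and grips with 3 to 60 N. Pads are 19 mm wide; open, the fingers measure 130 mm over their backs; the gripper's body (75 mm by 190 mm) begins 47 mm behind the grasp point.
Start: joints at [-1.307, 0.434, 0.025, 1.573, -0.012, 1.134, -0.075], TCP at [0.224, 0.583, 0.227] pointing down, gripper open.
Joint ranges: [-2.62, 2.62], [-0.44, 2.09], [-1.27, 1.32], [0.08, 2.57], [-1.32, 4.46], [0.12, 2], [-2.74, 2.74]. Speed limits (rad/s): [2.22, 2.22, 3.01, 3.01, 3.14, 3.14, 3.14].

### API

Orientations are given as a unit quaternion [x, y, z, w].
In Python, from plant import manip gives the robot as it stands.
- The arm moves only by the tool send_rows, never from a script. Its arguments are lists of equal length, an entry for each row: "offset": the shift along the tool's x, y, z in m, a list of three; "spin": the turn about the tool's z in rad. In form: {"offset": [[x, y, z], ...], "spin": [spin, ...]}. A call has 1 to 10 rows; each row is the pose to reach, as a shift and turn from the pose commanded when the call began, along the tool's axes at that moment; what a row does not reach only later rows make up. A row lasts 1/12 s, in which the tool goes at most 41.7 mm and 7.16 degrees, less where a joint would pass 70% of its speed; a pose out of reach is approached as far as the arm can. A call with a gripper value outside its range is refused whole. "fingers" is the opening in per cent of the stroke, from 0 (shut) to 100 (fully open), set as the call begins (left out, the last holds). The fingers move at their own pace and stop on an object; "force" is the grip in N (left out, the last holds). Time passes only in rows, so rows that repeat a pose let the fingers close. It gives the time, the measured TCP pose, the force, the opening and the grip force at its end, in the units of the state.
- manip.state(): the state, without advancing time (a new reading comes with each control period).
- manip.capture(name): name is "scene" or "top" or "wrist"; returns the picture (480x640x3 uint8, blue, green, red); there is no depth.
- manip.camera_model(name): a dict with "fov_y" (degrees; the focal length in pixels is half the picture's height over the tangent of half this angle, whatever the lens; pixels are square), "cx", "cy" (the principal point, pixels), "k1" (the pictures are not rectified: a ray, as slopes to the right and down, at radius r is drawn at 1 + k1 r^2 times it, then the intrinsics apply), "extrinsics" (4x4, takes a point from world to camera coordinates). Camera axes: x right, y up, looking along -z (the intrinsics and any distortion apply to the point x, -y, -z); pixel columns grow to the right and rows downward; lengths in m; the calibration is good to about 2 mm. A picture is of the moment at which its call begins: read the wrist's pose just before it. camera_model takes no time and is no camera call; for the wrist camera it gives the pose at the moment of the call.
- manip.finish_job(): hands the job in; it is judged then, once.
Trained networks look in the newest picture that a camera, given by its name, has taken for a name from the list of things; names that differ only in an ending like _2 or _b are one class to them, and where a whole thing is asked for, a point or a joint stands for the part that bears it (a point fixed in the world has none). Each returns a list of dicts, best first, with "p" (0 to 1); they miss things now and then, are a little off and sometimes report something else, mostly with a low value. They report only what shows in the picture. A call takes as long as a camera call. They do not tell look-alikes from the thing itself.
- manip.masks_of(camera, query): "region" (480x640 bool, what is visible of it) and "rect" ([left, top, right, bottom] in pixels, round what is visible of it).
The state is a dict: "time": time; "joints": joint angles; "dq": joint speeds; "joint_torque": joint torques, N m; "tcp_pos": TCP position; "ee_rot": TCP orientation; "ft_force": force on the tool from outside, world axes, zero at the start; "torque": the same for the moment, N m; "width": opening from 0.0 (shut) to 1.0 (fully open); "gripper_force": force on a finger pad.
Only numpy, scipy, OpenCV 4.12 (cv2) and the standard library are available. Lean on these libraries where they do the work, as an engineer would, in place of code of your own. Each camera call takes 0.05 s, during which the arm holds its last target. There are 200 camera calls.

### The job

Stand each of the four brass plinths upright in the middle of the wooden base that has the same outline (round on round, square on square, oblong on oblong, cross on cross), turned so that its sides run in line with those of the base. Leave the two dark steel plinths where they are.

Things in the scene. Friction and masses are not known exactly. Their poses are not given: they have to be found in the camera images.
- brass_round_center (a point): Loose golden brass plinth casting with a disc outline, 40 mm in diameter; 44 mm tall, 0.17 to 0.35 kg, upright. Sides are vertical for the lower 36 mm; the top 8 mm is a step three quarters as wide, with a small black hole. The point is its centre, 22 mm above its underside; z up.
- brass_square_center (a point): Loose golden brass plinth casting with a square outline, 40 x 40 mm, sides along its x and y; 44 mm tall, 0.17 to 0.35 kg, upright. Sides are vertical for the lower 36 mm; the top 8 mm is a step three quarters as wide, with a small black hole. The point is its centre, 22 mm above its underside; z up.
- brass_oblong_center (a point): Loose golden brass plinth casting with a rectangular outline, 32 mm along its x and 56 mm along its y (grip it across the 32 mm); 44 mm tall, 0.17 to 0.35 kg, upright. Sides are vertical for the lower 36 mm; the top 8 mm is a step three quarters as wide, with a small black hole. The point is its centre, 22 mm above its underside; z up.
- brass_cross_center (a point): Loose golden brass plinth casting with a plus-shaped outline of two crossing bars along its x and y, each 46 mm long and 18 mm wide (grip it across the 46 mm from end to end of a bar); 44 mm tall, 0.17 to 0.35 kg, upright. Sides are vertical for the lower 36 mm; the top 8 mm is a step three quarters as wide, with a small black hole. The point is its centre, 22 mm above its underside; z up.
- base_round_top (a point): Dark brown wooden base board lying flat on the bench and fixed to it, 10 mm thick, round, 84 mm in diameter. The point is the middle of its top face; z up.
- base_square_top (a point): Dark brown wooden base board lying flat on the bench and fixed to it, 10 mm thick, square, 80 x 80 mm, sides along its x and y. The point is the middle of its top face; z up.
- base_oblong_top (a point): Dark brown wooden base board lying flat on the bench and fixed to it, 10 mm thick, rectangular, about 58 mm along its x and 101 mm along its y. The point is the middle of its top face; z up.
- base_cross_top (a point): Dark brown wooden base board lying flat on the bench and fixed to it, 10 mm thick, plus-shaped, two crossing bars along its x and y, each 92 mm long and 36 mm wide. The point is the middle of its top face; z up.
- steel_round_center (a point): Loose dark grey steel plinth casting with a disc outline, 40 mm in diameter; 44 mm tall, 0.17 to 0.35 kg, upright. Sides are vertical for the lower 36 mm; the top 8 mm is a step three quarters as wide, with a small black hole. The point is its centre, 22 mm above its underside; z up.
- steel_square_center (a point): Loose dark grey steel plinth casting with a square outline, 40 x 40 mm, sides along its x and y; 44 mm tall, 0.17 to 0.35 kg, upright. Sides are vertical for the lower 36 mm; the top 8 mm is a step three quarters as wide, with a small black hole. The point is its centre, 22 mm above its underside; z up.
Not all that is in view belongs to the job. Leave any blue look-alike of the part that bears brass_round_center alone.

How it is judged:
By the outcome, as a careful person would: the job done as asked, in the order asked, and still so for the second after the job is handed in, with the robot touching nothing.
It also fails if it takes over 96 s, if anything falls off the work surface, if the arm or the gripper's body presses on something with over 40 N, if the wrist force passes 120 N, or if a joint passes its speed limit or range.

## Working session

There is one attempt and no reset: what is moved stays moved. The work goes in short steps, Python scripts to look and compute and a tool call to move; the robot and the scene stay as the last step left them, time stands still between calls to the robot, and variables do not carry over. Pictures are saved under pics/ and viewed, at most 14 in all, crops included, and the job is handed in when it is done.

Besides the shell and the picture viewer there is one more tool, called after "Emit:" by a JSON object that holds its "name" and its "arguments". send_rows: Moves the arm, as the interface text tells. Its arguments: {"type":"object","properties":{"offset":{"type":"array","items":{"type":"array","items":{"type":"number"}}},"spin":{"type":"array","items":{"type":"number"}},"fingers":{"type":"number"},"force":{"type":"number"}},"required":["offset","spin"]}

```bash
ls; mkdir -p pics
python3 - <<'E'
from plant import manip
import cv2,numpy as np
s=manip.state();print(s)
a=manip.capture("top");b=manip.capture("scene")
cv2.imwrite("pics/top0.png",a);cv2.imwrite("pics/scene0.png",b)
for c in("top","scene","wrist"):print(c,manip.camera_model(c))
E
```

```text
pics
{'time': 0.0, 'joints': array([-1.30660872,  0.43523105,  0.02501114,  1.57410518, -0.01161482,
        1.13401003, -0.07510946]), 'dq': array([-7.70673300e-04,  7.17804674e-04, -1.87356047e-03,  6.72782145e-04,
        3.23947555e-04, -9.22086640e-05, -1.29823881e-03]), 'joint_torque': array([-4.67650116e-04, -6.67862034e+01,  9.84622948e-01, -3.14454782e+01,
       -6.05442119e-02,  4.31448966e-02,  1.67554613e-04]), 'tcp_pos': array([0.22402022, 0.58291404, 0.22593729]), 'ee_rot': array([ 1.82426566e-01,  9.83219152e-01, -8.00773408e-04, -7.30795912e-05]), 'ft_force': array([ 0.42805364, -0.05160085,  0.30255199]), 'torque': array([-0.00902958, -0.00328576,  0.02243437]), 'gripper_force': 0.0, 'width': 1.001029488987008}
top {'fov_y': 54.867337294923104, 'cx': 327.3010363288811, 'cy': 246.3591454988294, 'k1': 0.04057929633099862, 'extrinsics': array([[ 0.00625819, -0.99989236,  0.01327077,  0.02569857],
       [ 0.98496346,  0.00845495,  0.17255581, -0.55650872],
       [-0.17264943,  0.01199134,  0.98491034, -1.00682814],
       [ 0.        ,  0.        ,  0.        ,  1.        ]])}
scene {'fov_y': 47.85907898427011, 'cx': 316.7701479549069, 'cy': 232.2006540228034, 'k1': -0.1077604764825069, 'extrinsics': array([[-0.77644065,  0.63017973,  0.00366532,  0.3794801 ],
       [-0.53214677, -0.65874826,  0.53185575,  0.28938465],
       [ 0.33757924,  0.41100394,  0.84682703, -1.37186852],
       [ 0.        ,  0.        ,  0.        ,  1.        ]])}
wrist {'fov_y': 60.482317498915414, 'cx': 317.27453746400954, 'cy': 239.04797875600224, 'k1': -0.058283761838303326, 'extrinsics': array([[ 0.35779537,  0.93379901, -0.00137219, -0.62288352],
       [-0.89239671,  0.34149818, -0.29496966,  0.03643455],
       [-0.27497378,  0.10676332,  0.95550563, -0.39164765],
       [ 0.        ,  0.        ,  0.        ,  1.        ]])}
```

View pics/top0.png

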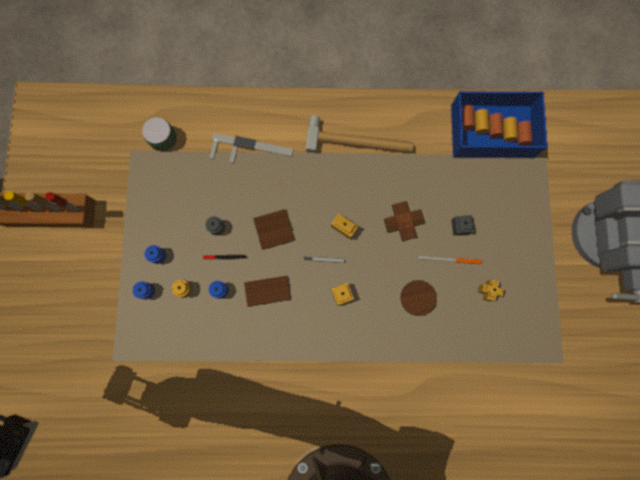

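View pics/scene0.png

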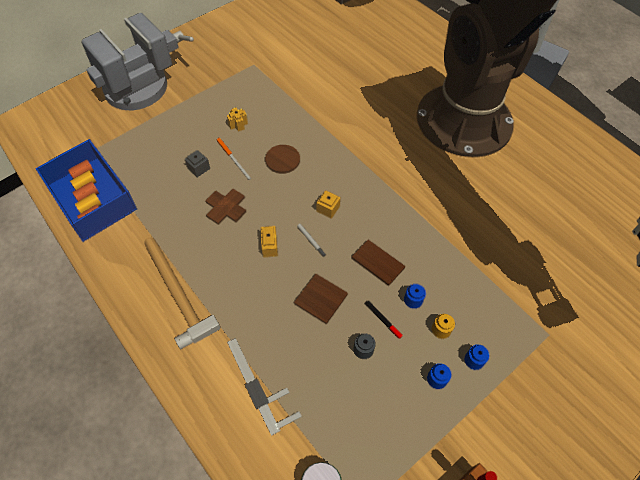

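```bash
cat > h.py <<'E'
from plant import manip
import cv2,numpy as np
from scipy.optimize import minimize
from scipy.spatial.transform import Rotation as R
def rect(a,b): return np.array([[-a,-b],[a,-b],[a,b],[-a,b]])/2
def outline(shape,base):
    if shape=='round':
        t=np.linspace(0,2*np.pi,40,endpoint=False);r=.042 if base else .02
        return [np.c_[np.cos(t),np.sin(t)]*r]
    if shape=='square': return [rect(*((.08,.08) if base else (.04,.04)))]
    if shape=='oblong': return [rect(*((.058,.101) if base else (.032,.056)))]
    l,w=(.092,.036) if base else (.046,.018)
    return [rect(l,w),rect(w,l)]
def proj(m,P):
    E=m['extrinsics'];c=P@E[:3,:3].T+E[:3,3]
    s=np.c_[c[:,0]/-c[:,2],-c[:,1]/-c[:,2]];r2=(s**2).sum(1,keepdims=True)
    f=240/np.tan(np.radians(m['fov_y'])/2)
    return s*(1+m['k1']*r2)*f+[m['cx'],m['cy']]
def unproj(m,uv,z):
    f=240/np.tan(np.radians(m['fov_y'])/2);d=(np.array(uv)-[m['cx'],m['cy']])/f;s=d.copy()
    for _ in range(8): s=d/(1+m['k1']*(s@s))
    E=m['extrinsics'];C=-E[:3,:3].T@E[:3,3];v=E[:3,:3].T@np.array([s[0],-s[1],-1])
    return (C+v*(z-C[2])/v[2])[:2]
S=4
def render(m,shape,base,p,z0=0):
    x,y,a=p;Rm=np.array([[np.cos(a),-np.sin(a)],[np.sin(a),np.cos(a)]])
    img=np.zeros((480*S,640*S),np.uint8)
    for o in outline(shape,base):
        for sc,za,zb in ([(1,0,.01)] if base else [(1,0,.036),(.75,.036,.044)]):
            q=(o*sc)@Rm.T+[x,y];n=len(q)
            pts=np.vstack([proj(m,np.c_[q,np.full(n,z0+z)]) for z in(za,zb)])
            h=cv2.convexHull(((pts+.5)*S-.5).astype(np.float32))
            cv2.fillPoly(img,[np.round(h*16).astype(np.int32)],255,shift=4)
    return cv2.resize(img,(640,480),interpolation=cv2.INTER_AREA)/255.
def fit(m,mask,shape,base,z0=0,a0=None):
    ys,xs=np.nonzero(mask);xy=unproj(m,[xs.mean(),ys.mean()],z0+(.01 if base else .022))
    M=cv2.GaussianBlur(mask.astype(float),(0,0),.8)
    cost=lambda p:((cv2.GaussianBlur(render(m,shape,base,[p[0]/100,p[1]/100,p[2]/5],z0),(0,0),.8)-M)**2).sum()/M.sum()
    best=None;per=np.pi/(1 if shape=='oblong' else 2)
    for a in ([0] if shape=='round' else [a0] if a0 is not None else np.arange(0,per,per/4)):
        r=minimize(cost,[xy[0]*100,xy[1]*100,a*5],method='Nelder-Mead',options=dict(xatol=.01,fatol=1e-4,maxiter=120,initial_simplex=np.array([xy[0]*100,xy[1]*100,a*5])+np.array([[0,0,0],[.6,0,0],[0,.6,0],[0,0,1]])))
        if best is None or r.fun<best.fun: best=r
    a=best.x[2]/5
    return best.x[0]/100,best.x[1]/100,(a+per/2)%per-per/2,best.fun
def find(cam,name,img):
    out=[]
    for d in manip.masks_of(cam,name):
        r=d['region']
        if r.sum()<30: continue
        b,g,rr=np.median(img[r],axis=0);out.append((d['p'],r,(b,g,rr),d['rect']))
    return out
def isbrass(c): return c[2]>c[0]+50 and c[1]>c[0]+20
E
cat > m0.py <<'E'
from h import *
for cam in('top','scene'):
    im=manip.capture(cam);m=manip.camera_model(cam)
    for s in('round','square','oblong','cross'):
        for base in(0,1):
            n=f'base_{s}_top' if base else f'brass_{s}_center'
            for p,r,c,rc in find(cam,n,im):
                ys,xs=np.nonzero(r)
                print(cam,n,round(p,2),np.int32(c),int(xs.mean()),int(ys.mean()),end=' ')
                if p>.3 and (base or isbrass(c)): print(np.round(fit(m,r,s,base),4),end='')
                print()
m=manip.camera_model('wrist');E=m['extrinsics'];C=-E[:3,:3].T@E[:3,3];st=manip.state()
Rt=R.from_quat(st['ee_rot']);print('cam in tool',Rt.inv().apply(C-st['tcp_pos']),'axes',Rt.inv().as_matrix()@E[:3,:3].T)
E
time python3 m0.py
```

```text
top brass_round_center 0.86 [117  66  40] 143 289 
top brass_round_center 0.83 [ 37 122 163] 181 288 [0.4605 0.3618 0.019  0.0486]
top brass_round_center 0.73 [118  63  37] 155 254 
top brass_round_center 0.66 [128  69  38] 218 289 
top base_round_top 0.68 [31 53 84] 417 297 [ 0.444  -0.1822  0.2831  0.0128]
top brass_square_center 0.52 [ 41 129 173] 341 293 [ 0.4503 -0.0043  0.3332  0.0152]
top base_square_top 0.83 [29 50 79] 273 228 [0.6054 0.1578 0.2984 0.0055]
top brass_oblong_center 0.85 [ 38 118 159] 344 225 [ 0.6107 -0.0101 -0.5606  0.0061]
top base_oblong_top 0.83 [31 52 82] 267 290 [0.4579 0.1678 0.1491 0.0042]
top brass_cross_center 0.82 [ 37 109 146] 490 290 [ 0.4617 -0.347  -0.2523  0.0127]
top base_cross_top 0.58 [31 54 85] 403 220 [ 0.6286 -0.154   0.2623  0.0193]
scene brass_round_center 0.93 [126  53  13] 414 295 
scene brass_round_center 0.82 [ 27 120 156] 442 326 [0.4626 0.36   0.3065 0.0063]
scene brass_round_center 0.74 [145  59  11] 438 375 
scene brass_round_center 0.62 [146  56  10] 476 356 
scene base_round_top 0.81 [34 58 94] 282 158 [ 0.4457 -0.1851  0.1574 
[... 181 characters left out ...]
rass_oblong_center 0.59 [ 39 129 178] 268 241 [ 0.612  -0.0114 -0.5744  0.0121]
scene base_oblong_top 0.81 [25 48 84] 377 262 [0.4596 0.1685 0.1718 0.0072]
scene brass_cross_center 0.77 [ 35 104 141] 237 118 [ 0.4619 -0.3484 -0.2143  0.0088]
scene brass_cross_center 0.52 [53 59 62] 197 162 
scene base_cross_top 0.93 [34 58 95] 224 206 [ 0.6297 -0.1544  0.2677  0.0187]
scene base_cross_top 0.55 [ 27 119 169] 442 326 [0.4467 0.3526 0.3593 1.8033]
cam in tool [ 0.08128644 -0.00143754 -0.15810131] axes [[ 9.42618824e-04  9.55545851e-01  2.94841038e-01]
 [ 9.99999555e-01 -8.89928022e-04 -3.12885126e-04]
 [-3.65887820e-05  2.94841202e-01 -9.55546265e-01]]
real	0m11.718s
user	0m14.671s
sys	0m2.125s
```

Emit:
{"name": "send_rows", "arguments": {"offset": [[-0.36, -0.2, -0.03], [-0.36, -0.2, -0.03], [-0.36, -0.2, -0.03], [-0.36, -0.2, -0.03], [-0.36, -0.2, -0.03], [-0.36, -0.2, -0.03], [-0.36, -0.2, -0.03], [-0.36, -0.2, -0.03], [-0.36, -0.2, -0.03], [-0.36, -0.2, -0.03]], "spin": [0, 0, 0, 0, 0, 0, 0, 0, 0, 0]}}

```text
time: 1.83
tcp_pos: [0.4899, 0.2652, 0.2573]
ee_rot: [0.183, 0.983, 0.0, 0.0]
ft_force: [1.2, 0.4, 0.3]
width: 0.998
gripper_force: 0.0
```

```bash
cat > look.py <<'E'
from h import *
import sys,json,time
fn=sys.argv[1]; want=sys.argv[2:]   # e.g. round:0 square:1
st=manip.state();m=manip.camera_model('wrist');im=manip.capture('wrist')
cv2.imwrite(f'pics/{fn}.png',im)
Rm=R.from_quat(st['ee_rot']).as_matrix()
print('t',round(st['time'],2),'tcp',np.round(st['tcp_pos'],4),'yaw(tool y)',round(np.arctan2(Rm[1,1],Rm[0,1]),4),'tilt',np.round(Rm[:,2],3),'j',np.round(st['joints'],2),'w',round(st['width'],3))
for w in want:
    s,b=w.split(':');b=int(b);n=f'base_{s}_top' if b else f'brass_{s}_center'
    for p,r,c,rc in find('wrist',n,im):
        ys,xs=np.nonzero(r);ok=p>.3 and (b or isbrass(c))
        print(n,round(p,2),np.int32(c),np.int32(rc),np.round(fit(m,r,s,b),4) if ok else '')
E
python3 look.py w1 round:0 square:1 oblong:1
```

```text
t 1.83 tcp [0.4899 0.2652 0.2573] yaw(tool y) 1.203 tilt [ 0.001  0.    -1.   ] j [-0.72  0.3   0.17  1.71 -0.06  1.14  0.67] w 0.998
brass_round_center 0.94 [ 36 144 188] [374 112 424 158] [0.4595 0.3583 0.1328 0.0068]
brass_round_center 0.85 [154  68  19] [296 142 338 186] 
brass_round_center 0.66 [127  65  18] [464 166 515 208] 
brass_round_center 0.63 [142  70  23] [462  74 515 122] 
base_square_top 0.62 [20 42 77] [214 277 314 346] [0.6033 0.1562 0.3137 0.1783]
base_oblong_top 0.62 [21 43 80] [160 149 272 246] [0.4568 0.1669 0.1696 0.0039]
```

View pics/w1.png

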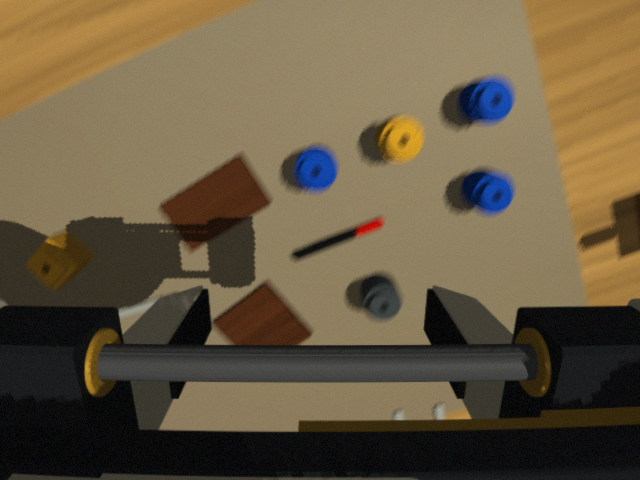

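Emit:
{"name": "send_rows", "arguments": {"offset": [[0.06, 0.078, 0.05], [0.061, 0.078, 0.157], [0.061, 0.078, 0.157], [0.061, 0.078, 0.157], [0.061, 0.078, 0.157], [0.061, 0.078, 0.157], [0.061, 0.078, 0.157], [0.061, 0.078, 0.157], [0.061, 0.078, 0.157], [0.061, 0.078, 0.157]], "spin": [0.12, 0.24, 0.36, 0.48, 0.6, 0.72, 0.84, 0.96, 1.08, 1.2], "fingers": 67, "force": 30}}

```text
time: 2.87
tcp_pos: [0.4576, 0.3643, 0.0994]
ee_rot: [0.707, 0.708, -0.0, -0.001]
ft_force: [-0.2, 0.1, 0.2]
width: 0.669
gripper_force: 0.0
```

```bash
python3 look.py w2 round:0
```

```text
t 2.87 tcp [0.4576 0.3643 0.0994] yaw(tool y) 0.0012 tilt [-0.001  0.    -1.   ] j [-1.05  0.52  0.4   1.84 -0.27  0.83 -0.51] w 0.669
brass_round_center 0.89 [63 26  8] [292 329 353 413] 
brass_round_center 0.76 [ 32 142 194] [291 218 357 294] [ 0.4602  0.3592 -0.0252  0.0303]
brass_round_center 0.69 [153  62  14] [420 111 507 182] 
brass_round_center 0.65 [163  69  20] [278  69 359 147]
```

View pics/w2.png

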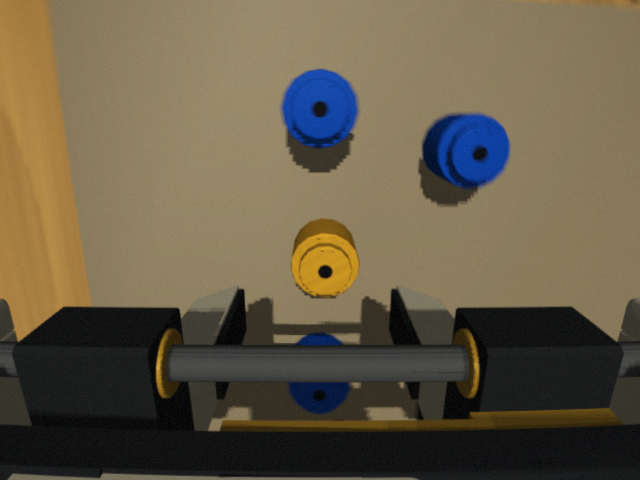

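Emit:
{"name": "send_rows", "arguments": {"offset": [[0, 0, 0], [0, 0, 0.02], [0, 0, 0.02], [0, 0, 0.02]], "spin": [0, 0, 0, 0]}}

```text
time: 3.3
tcp_pos: [0.4584, 0.3622, 0.0791]
ee_rot: [0.705, 0.71, -0.001, -0.0]
ft_force: [-0.2, -0.5, -0.1]
width: 0.666
gripper_force: 0.0
```

Emit:
{"name": "send_rows", "arguments": {"offset": [[-0.0025, 0.0015, 0.03], [-0.0025, 0.0015, 0.055], [-0.0025, 0.0015, 0.072], [-0.0025, 0.0015, 0.072], [-0.0025, 0.0015, 0.072]], "spin": [0, 0, 0, 0, 0]}}

```text
time: 3.72
tcp_pos: [0.4609, 0.3597, 0.0079]
ee_rot: [0.705, 0.709, -0.001, -0.0]
ft_force: [-0.1, 0.2, 1.5]
width: 0.671
gripper_force: 0.0
```

Emit:
{"name": "send_rows", "arguments": {"offset": [[0, 0, 0], [0, 0, 0], [0, 0, 0], [0, 0, 0], [0, 0, 0], [0, 0, 0]], "spin": [0, 0, 0, 0, 0, 0], "fingers": 20, "force": 30}}

```text
time: 4.22
tcp_pos: [0.4616, 0.3604, 0.0088]
ee_rot: [0.706, 0.709, 0.001, -0.0]
ft_force: [-1.9, 0.2, 7.9]
width: 0.429
gripper_force: 30.0
```

Emit:
{"name": "send_rows", "arguments": {"offset": [[0, 0, -0.03], [0, 0, -0.07], [0, 0, -0.11], [-0.04, -0.002, -0.12], [-0.08, -0.004, -0.12], [-0.12, -0.005, -0.12], [-0.16, -0.006, -0.12], [-0.2, -0.007, -0.12], [-0.24, -0.008, -0.12], [-0.28, -0.009, -0.12]], "spin": [0, 0, 0, 0, 0, 0, 0, 0, 0, 0]}}

```text
time: 5.05
tcp_pos: [0.4525, 0.078, 0.128]
ee_rot: [0.706, 0.709, 0.0, -0.0]
ft_force: [1.6, -0.8, -1.6]
width: 0.43
gripper_force: 30.0
```

Emit:
{"name": "send_rows", "arguments": {"offset": [[-0.04, -0.002, 0], [-0.08, -0.004, 0], [-0.12, -0.005, 0], [-0.16, -0.006, 0], [-0.2, -0.007, 0], [-0.24, -0.008, 0], [-0.28, -0.008, 0], [-0.32, -0.008, 0], [-0.34, -0.008, 0], [-0.34, -0.008, 0]], "spin": [0, 0, 0, 0, 0, 0, 0, 0, 0, 0]}}

```text
time: 5.88
tcp_pos: [0.4454, -0.2662, 0.1284]
ee_rot: [0.708, 0.706, -0.001, 0.002]
ft_force: [-0.4, 0.8, -1.9]
width: 0.427
gripper_force: 30.0
```

```bash
python3 look.py w3 round:1 cross:1 square:0 round:0
```

```text
t 5.88 tcp [ 0.4454 -0.2662  0.1284] yaw(tool y) -0.003 tilt [ 0.001 -0.004 -1.   ] j [ 0.02  0.4   0.55  1.98 -0.28  0.82  0.73] w 0.427
base_round_top 0.88 [23 48 89] [251  41 383 174] [ 0.443  -0.1859  0.1139  0.0027]
base_cross_top 0.95 [22 45 84] [526   0 640 141] [ 0.6274 -0.156   0.2591  0.0059]
brass_round_center 0.58 [ 23  91 127] [266 261 370 392] [ 0.4467 -0.3155 -0.2814  0.4924]
```

View pics/w3.png

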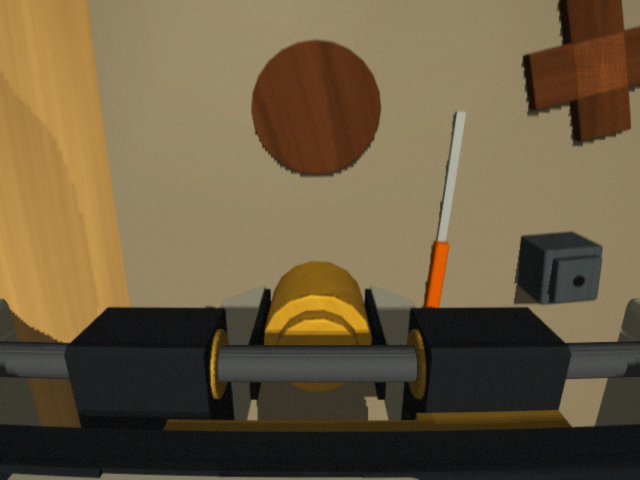

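Emit:
{"name": "send_rows", "arguments": {"offset": [[0.035, -0.001, 0], [0.065, -0.001, 0.02], [0.077, -0.001, 0.05], [0.077, -0.001, 0.08], [0.077, -0.001, 0.08], [0.077, -0.001, 0.08], [0.077, -0.001, 0.08]], "spin": [0, 0, 0, 0, 0, 0, 0]}}

```text
time: 6.72
tcp_pos: [0.4457, -0.1836, 0.0489]
ee_rot: [0.706, 0.708, 0.0, 0.0]
ft_force: [0.7, -0.1, -1.1]
width: 0.428
gripper_force: 30.0
```

Emit:
{"name": "send_rows", "arguments": {"offset": [[-0.0015, -0.0015, 0.015], [-0.0015, -0.0015, 0.024], [-0.0015, -0.0015, 0.029], [-0.0015, -0.0015, 0.029], [-0.0015, -0.0015, 0.029]], "spin": [0, 0, 0, 0, 0]}}

```text
time: 7.13
tcp_pos: [0.4439, -0.185, 0.0192]
ee_rot: [0.706, 0.708, 0.0, 0.0]
ft_force: [-0.1, 0.3, -1.6]
width: 0.425
gripper_force: 30.0
```

Emit:
{"name": "send_rows", "arguments": {"offset": [[0, 0, 0.001], [0, 0, 0.001], [0, 0, 0.001], [0, 0, 0.001], [0, 0, 0.001]], "spin": [0, 0, 0, 0, 0], "fingers": 70}}

```text
time: 7.55
tcp_pos: [0.4438, -0.1848, 0.0179]
ee_rot: [0.706, 0.709, 0.0, 0.0]
ft_force: [0.3, 0.2, 0.6]
width: 0.69
gripper_force: 0.0
```

Emit:
{"name": "send_rows", "arguments": {"offset": [[0, 0, -0.02], [0, 0, -0.06], [0, 0, -0.1], [-0.03, 0, -0.12], [-0.07, 0, -0.12], [-0.08, 0, -0.12], [-0.08, 0, -0.12]], "spin": [0, 0, 0, 0, 0, 0, 0]}}

```text
time: 8.13
tcp_pos: [0.4436, -0.2685, 0.1385]
ee_rot: [0.707, 0.707, -0.0, 0.001]
ft_force: [0.4, 0.5, -0.4]
width: 0.698
gripper_force: 0.0
```

```bash
python3 - <<'E'
import re
s=open('h.py').read()
s=s.replace("xy=unproj(m","xy=unproj(m",1)
open('h.py','w').write(s)
l=open('look.py').read()
l=l.replace("w.split(':');b=int(b)","w.split(':');z0=.01 if b=='2' else 0;b=int(b)%2").replace("fit(m,r,s,b)","fit(m,r,s,b,z0)")
open('look.py','w').write(l)
E
python3 look.py w4 round:2 round:1 cross:1
```

```text
t 8.13 tcp [ 0.4436 -0.2685  0.1385] yaw(tool y) -0.0008 tilt [ 0.002 -0.002 -1.   ] j [ 0.01  0.39  0.57  1.98 -0.28  0.85  0.73] w 0.698
brass_round_center 0.85 [ 35 151 205] [287  73 350 140] [ 0.4422 -0.1865  0.0737  0.0198]
base_round_top 0.76 [21 44 81] [256  42 384 171] [ 0.443  -0.1861  0.1628  0.403 ]
base_cross_top 0.95 [20 43 79] [522   1 638 137] [ 0.6273 -0.156   0.2601  0.0043]
```

View pics/w4.png

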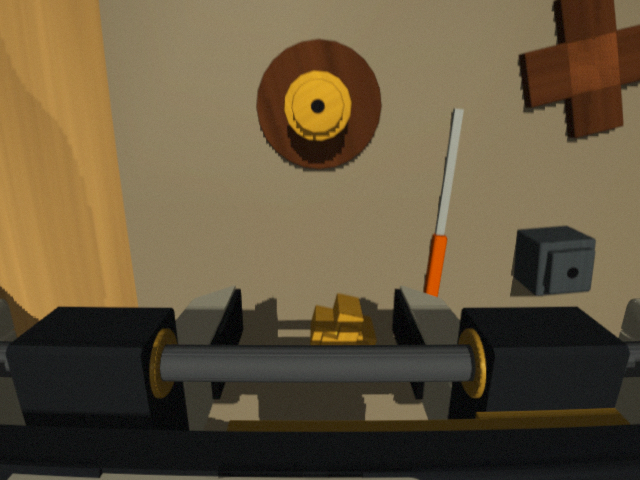

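Emit:
{"name": "send_rows", "arguments": {"offset": [[-0.03, 0.006, 0], [-0.06, 0.012, 0.01], [-0.083, 0.017, 0.03], [-0.083, 0.017, 0.038], [-0.083, 0.017, 0.038], [-0.083, 0.017, 0.038], [-0.083, 0.017, 0.038]], "spin": [0.1, 0.18, 0.23, 0.23, 0.23, 0.23, 0.23], "fingers": 62}}

```text
time: 8.92
tcp_pos: [0.4616, -0.3461, 0.0999]
ee_rot: [0.782, 0.624, 0.0, -0.0]
ft_force: [0.1, -0.8, 0.0]
width: 0.619
gripper_force: 0.0
```

```bash
python3 look.py w5 cross:0
```

```text
t 8.92 tcp [ 0.4616 -0.3461  0.0999] yaw(tool y) -0.2239 tilt [-0.     0.001 -1.   ] j [ 0.14  0.54  0.59  1.87 -0.4   0.85  0.71] w 0.619
brass_cross_center 0.59 [ 30 133 182] [277 210 361 299] [ 0.4608 -0.35   -0.2337  0.009 ]
```

View pics/w5.png

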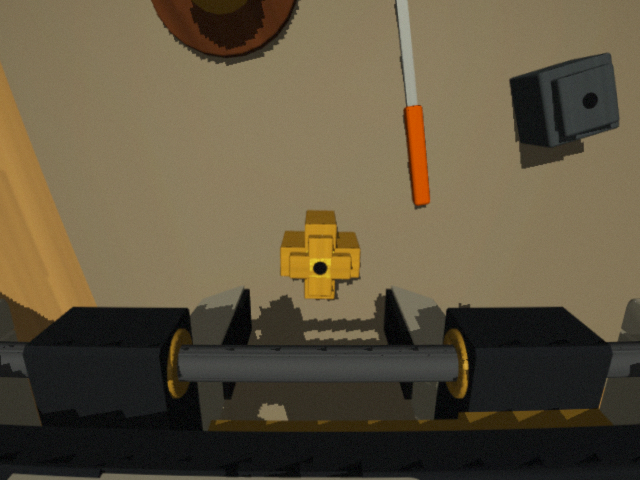

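Emit:
{"name": "send_rows", "arguments": {"offset": [[-0.003, 0.001, 0.03], [-0.003, 0.001, 0.06], [-0.003, 0.001, 0.083], [-0.003, 0.001, 0.092], [-0.003, 0.001, 0.092], [-0.003, 0.001, 0.092]], "spin": [0.01, 0.01, 0.01, 0.01, 0.01, 0.01]}}

```text
time: 9.52
tcp_pos: [0.4619, -0.3509, 0.0086]
ee_rot: [0.785, 0.619, 0.0, 0.0]
ft_force: [0.1, -0.3, 0.9]
width: 0.622
gripper_force: 0.0
```

Emit:
{"name": "send_rows", "arguments": {"offset": [[0, 0, 0], [0, 0, 0], [0, 0, 0], [0, 0, 0], [0, 0, 0]], "spin": [0, 0, 0, 0, 0], "fingers": 20, "force": 30}}

```text
time: 9.93
tcp_pos: [0.4624, -0.3514, 0.0092]
ee_rot: [0.785, 0.619, 0.001, 0.001]
ft_force: [-1.0, 1.1, 8.4]
width: 0.498
gripper_force: 30.0
```

Emit:
{"name": "send_rows", "arguments": {"offset": [[0, 0, -0.03], [0, 0, -0.07], [0, 0, -0.11], [0.025, 0.025, -0.12], [0.052, 0.05, -0.12], [0.08, 0.078, -0.12], [0.108, 0.106, -0.12], [0.135, 0.133, -0.12], [0.158, 0.155, -0.12], [0.158, 0.155, -0.12]], "spin": [0, 0, 0, -0.08, -0.16, -0.24, -0.32, -0.4, -0.496, -0.496]}}

```text
time: 10.77
tcp_pos: [0.6555, -0.2258, 0.1274]
ee_rot: [0.604, 0.797, 0.003, 0.0]
ft_force: [0.1, 1.8, -3.3]
width: 0.498
gripper_force: 30.0
```

```bash
python3 look.py w6 cross:1 oblong:0 square:0
```

```text
t 10.77 tcp [ 0.6555 -0.2258  0.1274] yaw(tool y) 0.2748 tilt [ 0.004  0.004 -1.   ] j [-0.02  0.66  0.46  1.53 -0.33  1.03  0.8 ] w 0.498
base_cross_top 0.61 [23 48 89] [238  46 377 192] [ 0.6268 -0.1565  0.2596  0.0019]
brass_oblong_center 0.64 [19 42 77] [  4  25  91 157] [ 0.4652 -0.1762  0.7447  0.5613]
brass_square_center 0.32 [23 48 89] [235  44 377 191] [ 0.6246 -0.1516 -0.4259  0.5973]
```

View pics/w6.png

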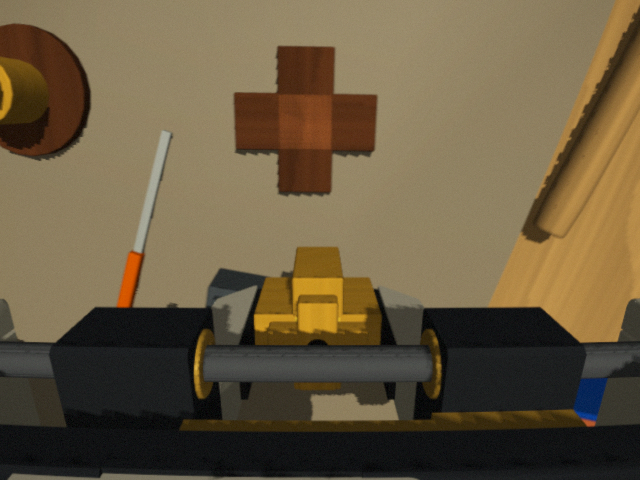

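Emit:
{"name": "send_rows", "arguments": {"offset": [[0.035, 0, 0], [0.065, 0, 0.02], [0.078, 0, 0.05], [0.078, 0, 0.08], [0.078, 0, 0.08], [0.078, 0, 0.08], [0.078, 0, 0.08]], "spin": [0, 0, 0, 0, 0, 0, 0]}}

```text
time: 11.55
tcp_pos: [0.6296, -0.1605, 0.0495]
ee_rot: [0.611, 0.792, -0.0, 0.001]
ft_force: [1.1, -0.4, -2.1]
width: 0.498
gripper_force: 30.0
```

```bash
cat > st.py <<'E'
from plant import manip
import numpy as np,sys
from scipy.spatial.transform import Rotation as R
s=manip.state();M=R.from_quat(s['ee_rot']).as_matrix()
yaw=np.arctan2(M[1,1],M[0,1]);print('t',round(s['time'],2),np.round(s['tcp_pos'],4),'yaw',round(yaw,4),'j',np.round(s['joints'],2))
if len(sys.argv)>1:
    t=np.array(list(map(float,sys.argv[1:5])));d=M.T@(t[:3]-s['tcp_pos']);print('offset',np.round(d,4),'spin',round((yaw-t[3]+np.pi)%(2*np.pi)-np.pi,4))
E
python3 st.py .6287 -.157 .0195 .260
```

```text
t 11.55 [ 0.6296 -0.1605  0.0495] yaw 0.2572 j [-0.11  0.68  0.43  1.71 -0.36  0.83  0.74]
offset [ 0.0037 -0.      0.03  ] spin -0.0028
```

Emit:
{"name": "send_rows", "arguments": {"offset": [[0.0037, 0, 0.015], [0.0037, 0, 0.024], [0.0037, 0, 0.029], [0.0037, 0, 0.0295], [0.0037, 0, 0.0295]], "spin": [-0.002, -0.002, -0.002, -0.002, -0.002]}}

```text
time: 11.97
tcp_pos: [0.6286, -0.1554, 0.019]
ee_rot: [0.609, 0.793, 0.0, 0.0]
ft_force: [0.1, 0.6, -2.7]
width: 0.498
gripper_force: 30.0
```

```bash
python3 st.py .6287 -.157 .0195 .260
```

```text
t 11.97 [ 0.6286 -0.1554  0.019 ] yaw 0.261 j [-0.1   0.72  0.41  1.73 -0.38  0.77  0.75]
offset [-0.0016 -0.0003 -0.0005] spin 0.001
```

Emit:
{"name": "send_rows", "arguments": {"offset": [[-0.0013, 0, 0], [-0.0013, 0, 0.0005], [-0.0013, 0, 0.0005]], "spin": [0, 0, 0]}}

```text
time: 12.22
tcp_pos: [0.6289, -0.1559, 0.0189]
ee_rot: [0.609, 0.793, 0.0, 0.0]
ft_force: [-3.4, 2.8, 7.8]
width: 0.496
gripper_force: 30.0
```

Emit:
{"name": "send_rows", "arguments": {"offset": [[0, 0, 0], [0, 0, 0], [0, 0, 0], [0, 0, 0], [0, 0, -0.03], [0, 0, -0.07], [0, 0, -0.11], [-0.03, 0, -0.12], [-0.07, 0, -0.12], [-0.08, 0, -0.12]], "spin": [0, 0, 0, 0, 0, 0, 0, 0, 0, 0], "fingers": 66}}

```text
time: 13.05
tcp_pos: [0.6499, -0.2401, 0.1399]
ee_rot: [0.61, 0.792, -0.001, 0.003]
ft_force: [-1.8, -1.1, -0.4]
width: 0.659
gripper_force: 0.0
```

```bash
python3 look.py w7 cross:2 cross:1
```

```text
t 13.05 tcp [ 0.6499 -0.2401  0.1399] yaw(tool y) 0.2578 tilt [ 0.003 -0.005 -1.   ] j [-0.02  0.65  0.48  1.52 -0.32  1.05  0.8 ] w 0.659
brass_cross_center 0.95 [ 35 151 204] [279  53 359 132] [ 0.6263 -0.1542  0.2601  0.0101]
base_cross_top 0.7 [21 45 83] [251  27 386 172] [ 0.6268 -0.1563  0.263   0.4488]
```

View pics/w7.png

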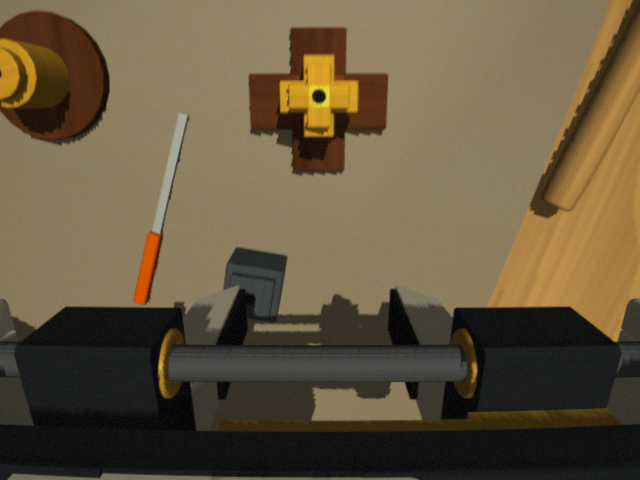

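```bash
python3 st.py .4515 -.0055 .10 .36
```

```text
t 13.2 [ 0.6488 -0.2349  0.1374] yaw 0.2591 j [-0.02  0.65  0.47  1.53 -0.32  1.05  0.8 ]
offset [ 0.2723 -0.1319  0.0373] spin -0.1009
```

Emit:
{"name": "send_rows", "arguments": {"offset": [[0.035, -0.017, 0], [0.07, -0.034, 0], [0.105, -0.051, 0], [0.14, -0.068, 0], [0.175, -0.085, 0], [0.21, -0.102, 0], [0.245, -0.119, 0.01], [0.272, -0.132, 0.03], [0.272, -0.132, 0.037], [0.272, -0.132, 0.037]], "spin": [0, 0, -0.02, -0.04, -0.06, -0.08, -0.1, -0.1, -0.1, -0.1], "fingers": 64}}

```text
time: 14.03
tcp_pos: [0.4488, -0.002, 0.0993]
ee_rot: [0.566, 0.824, -0.001, -0.002]
ft_force: [-0.3, -0.3, 0.7]
width: 0.639
gripper_force: 0.0
```

Emit:
{"name": "send_rows", "arguments": {"offset": [[0, 0, 0], [0, 0, 0], [0, 0, 0]], "spin": [0, 0, 0]}}

```text
time: 14.28
tcp_pos: [0.4525, -0.0052, 0.1013]
ee_rot: [0.569, 0.822, 0.0, 0.001]
ft_force: [-0.8, -1.1, 0.1]
width: 0.644
gripper_force: 0.0
```

```bash
python3 look.py w8 square:0 oblong:1
```

```text
t 14.28 tcp [ 0.4525 -0.0052  0.1013] yaw(tool y) 0.3606 tilt [ 0.001 -0.    -1.   ] j [-0.46  0.34  0.44  2.16 -0.22  0.69  0.5 ] w 0.644
brass_square_center 0.85 [ 31 140 191] [278 210 351 291] [ 0.4494 -0.0071  0.3609  0.0251]
base_oblong_top 0.82 [19 40 75] [366   0 482  69] [0.4559 0.1677 0.174  0.011 ]
```

View pics/w8.png

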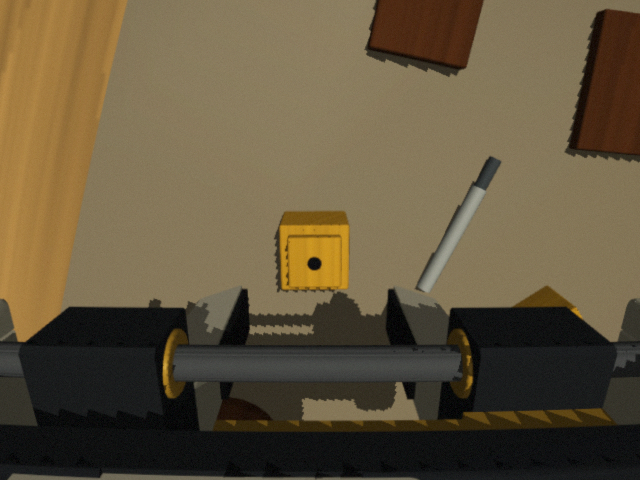

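```bash
python3 st.py .4507 -.0055 .0085 .361
```

```text
t 14.43 [ 0.452  -0.0051  0.1011] yaw 0.3607 j [-0.46  0.34  0.44  2.16 -0.22  0.69  0.5 ]
offset [ 0.0001 -0.0015  0.0926] spin -0.0003
```

Emit:
{"name": "send_rows", "arguments": {"offset": [[0, -0.0015, 0.03], [0, -0.0015, 0.06], [0, -0.0015, 0.083], [0, -0.0015, 0.093], [0, -0.0015, 0.093], [0, -0.0015, 0.093]], "spin": [0, 0, 0, 0, 0, 0]}}

```text
time: 14.93
tcp_pos: [0.4501, -0.0054, 0.008]
ee_rot: [0.569, 0.823, -0.0, -0.0]
ft_force: [0.5, -0.2, -0.6]
width: 0.639
gripper_force: 0.0
```

Emit:
{"name": "send_rows", "arguments": {"offset": [[0, 0, 0], [0, 0, 0], [0, 0, 0], [0, 0, 0], [0, 0, 0], [0, 0, 0]], "spin": [0, 0, 0, 0, 0, 0], "fingers": 20, "force": 30}}

```text
time: 15.43
tcp_pos: [0.4507, -0.0049, 0.0086]
ee_rot: [0.568, 0.823, 0.001, 0.001]
ft_force: [-0.7, -0.0, 8.3]
width: 0.434
gripper_force: 30.0
```

```bash
python3 st.py .625 .075 .13 .305
```

```text
t 15.43 [ 0.4507 -0.0049  0.0086] yaw 0.3621 j [-0.36  0.51  0.33  2.23 -0.36  0.46  0.62]
offset [ 0.0129  0.1915 -0.1211] spin 0.0571
```

Emit:
{"name": "send_rows", "arguments": {"offset": [[0, 0, -0.03], [0, 0, -0.07], [0, 0, -0.11], [0.003, 0.035, -0.12], [0.006, 0.07, -0.12], [0.008, 0.105, -0.12], [0.01, 0.14, -0.12], [0.013, 0.175, -0.12], [0.013, 0.195, -0.12], [0.013, 0.195, -0.12]], "spin": [0, 0, 0, 0, 0.02, 0.04, 0.057, 0.057, 0.057, 0.057]}}

```text
time: 16.27
tcp_pos: [0.6311, 0.0792, 0.1274]
ee_rot: [0.59, 0.807, 0.001, 0.001]
ft_force: [-0.5, -0.4, -2.2]
width: 0.438
gripper_force: 30.0
```

Emit:
{"name": "send_rows", "arguments": {"offset": [[0, 0, 0], [0, 0, 0], [0, 0, 0]], "spin": [0, 0, 0]}}

```text
time: 16.52
tcp_pos: [0.6266, 0.0754, 0.1277]
ee_rot: [0.592, 0.806, -0.0, -0.0]
ft_force: [-0.4, 0.1, -3.1]
width: 0.434
gripper_force: 30.0
```

```bash
python3 look.py w9 square:1 oblong:1
```

```text
t 16.52 tcp [0.6266 0.0754 0.1277] yaw(tool y) 0.304 tilt [-0.001 -0.    -1.   ] j [-0.51  0.56  0.46  1.7  -0.3   0.95  0.37] w 0.434
base_square_top 0.66 [21 43 79] [264  38 389 171] [0.604  0.1558 0.2966 0.0033]
base_oblong_top 0.94 [20 42 78] [ 58   0 154 105] [0.4559 0.1671 0.1798 0.0132]
```

View pics/w9.png

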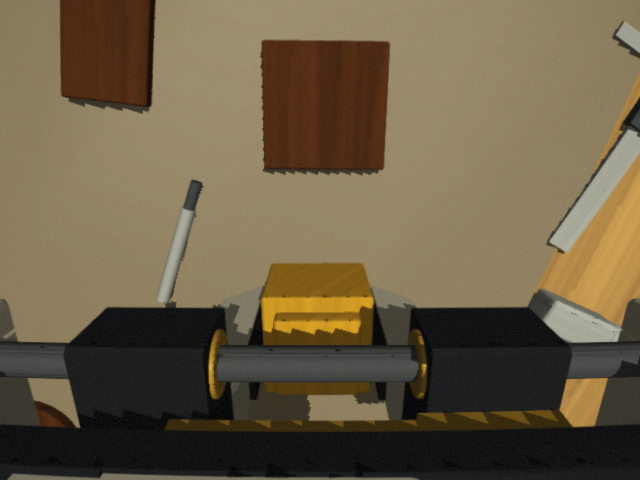

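Emit:
{"name": "send_rows", "arguments": {"offset": [[0.035, 0, 0], [0.065, 0, 0.02], [0.08, 0.001, 0.05], [0.084, 0.003, 0.08], [0.084, 0.003, 0.08], [0.084, 0.003, 0.08], [0.084, 0.003, 0.08], [0.084, 0.003, 0.08]], "spin": [0.007, 0.007, 0.007, 0.007, 0.007, 0.007, 0.007, 0.007]}}

```text
time: 17.33
tcp_pos: [0.6071, 0.1559, 0.05]
ee_rot: [0.595, 0.804, 0.001, 0.001]
ft_force: [1.1, 0.6, -2.2]
width: 0.431
gripper_force: 30.0
```

```bash
python3 st.py .605 .1575 .019 .297
```

```text
t 17.33 [0.6071 0.1559 0.05  ] yaw 0.2959 j [-0.61  0.65  0.42  1.77 -0.35  0.79  0.27]
offset [ 0.0022 -0.0017  0.031 ] spin -0.0011
```

Emit:
{"name": "send_rows", "arguments": {"offset": [[0.002, -0.0015, 0.015], [0.002, -0.0015, 0.024], [0.002, -0.0015, 0.029], [0.002, -0.0015, 0.03], [0.002, -0.0015, 0.03], [0.002, -0.0015, 0.03]], "spin": [0, 0, 0, 0, 0, 0]}}

```text
time: 17.83
tcp_pos: [0.6037, 0.1582, 0.0184]
ee_rot: [0.595, 0.804, 0.0, 0.0]
ft_force: [-2.4, -1.5, 2.8]
width: 0.431
gripper_force: 30.0
```

```bash
python3 st.py .605 .1575 .019 .297
```

```text
t 17.83 [0.6037 0.1582 0.0184] yaw 0.2973 j [-0.6   0.69  0.39  1.79 -0.37  0.73  0.29]
offset [-0.001   0.0011 -0.0006] spin 0.0003
```

Emit:
{"name": "send_rows", "arguments": {"offset": [[-0.0005, 0.001, -0.001], [-0.0005, 0.001, -0.001], [-0.0005, 0.001, 0]], "spin": [0, 0, 0]}}

```text
time: 18.08
tcp_pos: [0.6051, 0.1585, 0.0184]
ee_rot: [0.594, 0.804, 0.0, 0.0]
ft_force: [-5.8, -0.9, 21.9]
width: 0.433
gripper_force: 30.0
```

Emit:
{"name": "send_rows", "arguments": {"offset": [[0, 0, 0], [0, 0, 0], [0, 0, 0], [0, 0, 0], [0, 0, -0.03], [0, 0, -0.07], [0, 0, -0.11], [-0.03, 0, -0.12], [-0.07, 0, -0.12], [-0.08, 0, -0.12]], "spin": [0, 0, 0, 0, 0, 0, 0, 0, 0, 0], "fingers": 64}}

```text
time: 18.92
tcp_pos: [0.6301, 0.075, 0.1398]
ee_rot: [0.596, 0.803, 0.0, 0.003]
ft_force: [-0.0, -1.8, 0.2]
width: 0.642
gripper_force: 0.0
```

Emit:
{"name": "send_rows", "arguments": {"offset": [[0, 0, 0], [0, 0, 0], [0, 0, 0]], "spin": [0, 0, 0]}}

```text
time: 19.17
tcp_pos: [0.6276, 0.0829, 0.1373]
ee_rot: [0.594, 0.804, -0.0, -0.001]
ft_force: [-0.1, 0.1, -0.2]
width: 0.639
gripper_force: 0.0
```

```bash
python3 look.py w10 square:2 square:1; python3 st.py .611 -.011 .11 -.57
```

```text
t 19.17 tcp [0.6276 0.0829 0.1373] yaw(tool y) 0.2985 tilt [-0.001  0.001 -1.   ] j [-0.53  0.56  0.47  1.68 -0.3   0.97  0.35] w 0.639
brass_square_center 0.84 [ 35 154 207] [281  82 356 155] [0.6037 0.1561 0.3071 0.0071]
base_square_top 0.87 [19 40 75] [259  54 382 179] [0.604  0.1556 0.2973 0.4814]
t 19.32 [0.6275 0.0834 0.1373] yaw 0.2997 j [-0.53  0.56  0.47  1.68 -0.29  0.97  0.35]
offset [-0.0853 -0.0437  0.0273] spin 0.8697
```

View pics/w10.png

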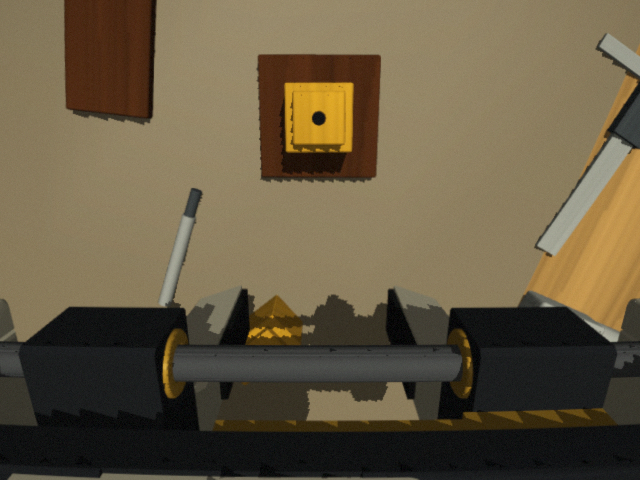

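Emit:
{"name": "send_rows", "arguments": {"offset": [[-0.03, -0.015, 0], [-0.06, -0.03, 0], [-0.085, -0.044, 0.01], [-0.085, -0.044, 0.027], [-0.085, -0.044, 0.027], [-0.085, -0.044, 0.027], [-0.085, -0.044, 0.027], [-0.085, -0.044, 0.027], [-0.085, -0.044, 0.027], [-0.085, -0.044, 0.027]], "spin": [0.12, 0.24, 0.36, 0.48, 0.6, 0.72, 0.84, 0.87, 0.87, 0.87], "fingers": 55}}

```text
time: 20.15
tcp_pos: [0.6108, -0.0116, 0.1106]
ee_rot: [0.877, 0.481, -0.0, 0.0]
ft_force: [-0.9, -0.8, 0.2]
width: 0.553
gripper_force: 0.0
```

Emit:
{"name": "send_rows", "arguments": {"offset": [[0, 0, 0], [0, 0, 0], [0, 0, 0]], "spin": [0, 0, 0]}}

```text
time: 20.4
tcp_pos: [0.6109, -0.0122, 0.1108]
ee_rot: [0.878, 0.479, 0.0, -0.0]
ft_force: [-0.2, 0.1, 0.4]
width: 0.548
gripper_force: 0.0
```

```bash
python3 look.py w11 oblong:0
```

```text
t 20.4 tcp [ 0.6109 -0.0122  0.1108] yaw(tool y) -0.5709 tilt [ 0.  0. -1.] j [-0.53  0.6   0.69  1.78 -0.47  0.93 -0.2 ] w 0.548
brass_oblong_center 0.95 [ 32 141 193] [291 192 345 289] [ 0.6097 -0.0124 -0.5863  0.0255]
```

View pics/w11.png

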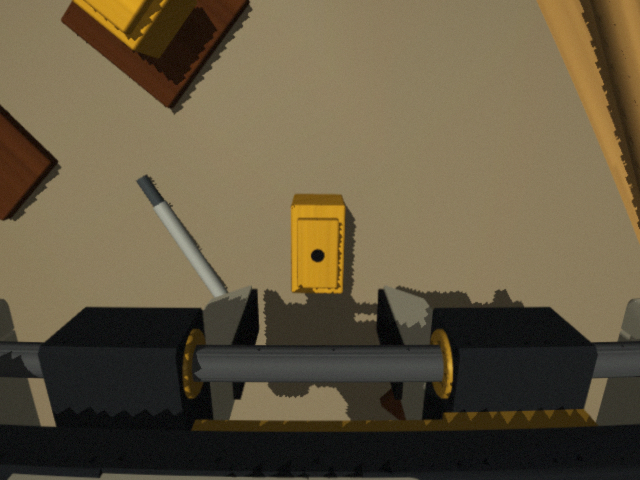

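Emit:
{"name": "send_rows", "arguments": {"offset": [[0, 0.0005, 0.03], [0, 0.0005, 0.06], [0, 0.0005, 0.09], [0, 0.0005, 0.102], [0, 0.0005, 0.102], [0, 0.0005, 0.102]], "spin": [0.005, 0.005, 0.005, 0.005, 0.005, 0.005]}}

```text
time: 21.0
tcp_pos: [0.6114, -0.0128, 0.0091]
ee_rot: [0.879, 0.477, -0.0, 0.0]
ft_force: [0.1, -1.3, -0.6]
width: 0.547
gripper_force: 0.0
```

Emit:
{"name": "send_rows", "arguments": {"offset": [[0, 0, 0], [0, 0, 0], [0, 0, 0], [0, 0, 0], [0, 0, 0], [0, 0, 0]], "spin": [0, 0, 0, 0, 0, 0], "fingers": 10, "force": 30}}

```text
time: 21.5
tcp_pos: [0.612, -0.0123, 0.01]
ee_rot: [0.879, 0.477, 0.001, 0.0]
ft_force: [-1.8, 1.0, 8.5]
width: 0.345
gripper_force: 30.0
```

```bash
python3 st.py .474 .078 .13 .174
```

```text
t 21.5 [ 0.612  -0.0123  0.01  ] yaw -0.5769 j [-0.46  0.73  0.59  1.84 -0.58  0.75 -0.12]
offset [ 0.0006 -0.1648 -0.1202] spin -0.7509
```

Emit:
{"name": "send_rows", "arguments": {"offset": [[0, 0, -0.03], [0, 0, -0.07], [0, 0, -0.11], [0, -0.03, -0.12], [0, -0.06, -0.12], [0, -0.09, -0.12], [0, -0.12, -0.12], [0, -0.15, -0.12], [0, -0.165, -0.12], [0, -0.165, -0.12]], "spin": [0, 0, 0, -0.11, -0.22, -0.33, -0.44, -0.55, -0.66, -0.75]}}

```text
time: 22.33
tcp_pos: [0.4693, 0.0799, 0.1287]
ee_rot: [0.64, 0.768, -0.0, -0.002]
ft_force: [0.2, -0.8, -2.6]
width: 0.348
gripper_force: 30.0
```

Emit:
{"name": "send_rows", "arguments": {"offset": [[0, 0, 0], [0, 0, 0], [0, 0, 0], [0, 0, 0]], "spin": [0, 0, 0, 0]}}

```text
time: 22.67
tcp_pos: [0.4735, 0.077, 0.1288]
ee_rot: [0.645, 0.764, 0.0, 0.0]
ft_force: [0.0, -0.3, -2.6]
width: 0.345
gripper_force: 30.0
```

```bash
python3 look.py w12 oblong:1; python3 st.py .4574 .168 .06 .174
```

```text
t 22.67 tcp [0.4735 0.077  0.1288] yaw(tool y) 0.1697 tilt [ 0. -0. -1.] j [-0.71  0.34  0.56  2.07 -0.25  0.79  0.17] w 0.345
base_oblong_top 0.58 [22 47 86] [271   4 364 171] [0.4566 0.1668 0.1704 0.0038]
base_oblong_top 0.57 [ 30 135 183] [499 118 593 195] [ 0.6408  0.1577 -1.2921  0.8522]
t 22.77 [0.4733 0.0772 0.1287] yaw 0.1707 j [-0.71  0.34  0.56  2.07 -0.25  0.79  0.17]
offset [ 0.0923 -0.0003  0.0686] spin -0.0033
```

Emit:
{"name": "send_rows", "arguments": {"offset": [[0.035, 0, 0], [0.07, 0, 0.02], [0.0925, 0.0005, 0.05], [0.0925, 0.0005, 0.08], [0.0925, 0.0005, 0.08], [0.0925, 0.0005, 0.08], [0.0925, 0.0005, 0.08], [0.0925, 0.0005, 0.08]], "spin": [0, 0, 0, 0, 0, 0, 0, 0]}}

```text
time: 23.43
tcp_pos: [0.459, 0.1681, 0.0503]
ee_rot: [0.644, 0.765, 0.001, 0.001]
ft_force: [-1.0, 0.1, -2.4]
width: 0.344
gripper_force: 30.0
```

```bash
python3 st.py .458 .1685 .0205 .1704
```

```text
t 23.43 [0.459  0.1681 0.0503] yaw 0.1707 j [-0.8   0.48  0.46  2.12 -0.36  0.61  0.08]
offset [ 0.0005 -0.001   0.0298] spin 0.0003
```

Emit:
{"name": "send_rows", "arguments": {"offset": [[0.0005, -0.0005, 0.015], [0.0005, -0.0005, 0.024], [0.0005, -0.0005, 0.028], [0.0005, -0.0005, 0.0295], [0.0005, -0.0005, 0.0295], [0.0005, -0.0005, 0.0295]], "spin": [0, 0, 0, 0, 0, 0]}}

```text
time: 23.93
tcp_pos: [0.4572, 0.1689, 0.02]
ee_rot: [0.644, 0.765, 0.0, -0.0]
ft_force: [-2.7, -2.0, 5.6]
width: 0.347
gripper_force: 30.0
```

Emit:
{"name": "send_rows", "arguments": {"offset": [[0, 0, 0.0005], [0, 0, 0.0005], [0, 0, 0.0005], [0, 0, 0.0005], [0, 0, -0.03], [0, 0, -0.07], [0, 0, -0.11], [-0.03, 0, -0.12], [-0.07, 0, -0.12], [-0.08, 0, -0.12]], "spin": [0, 0, 0, 0, 0, 0, 0, 0, 0, 0], "fingers": 55}}

```text
time: 24.77
tcp_pos: [0.472, 0.0856, 0.1407]
ee_rot: [0.645, 0.764, 0.001, 0.001]
ft_force: [-0.5, -0.7, 0.3]
width: 0.551
gripper_force: 0.0
```

Emit:
{"name": "send_rows", "arguments": {"offset": [[0, 0, 0], [0, 0, 0], [0, 0, 0]], "spin": [0, 0, 0]}}

```text
time: 25.02
tcp_pos: [0.4704, 0.0913, 0.1389]
ee_rot: [0.643, 0.766, -0.0, -0.0]
ft_force: [0.1, -0.5, 0.1]
width: 0.55
gripper_force: 0.0
```

```bash
python3 look.py w13 oblong:2 oblong:1
cat > chk.py <<'E'
from h import *
for cam in('top','scene'):
    im=manip.capture(cam);m=manip.camera_model(cam)
    if cam=='top': cv2.imwrite('pics/top_end.png',im)
    for s in('round','square','oblong','cross'):
        for p,r,c,rc in find(cam,f'brass_{s}_center',im):
            if p>.3 and isbrass(c): print(cam,s,round(p,2),np.round(fit(m,r,s,0,.01),4))
E
python3 chk.py; python3 st.py .6275 -.153 .10 .26
```

```text
t 25.02 tcp [0.4704 0.0913 0.1389] yaw(tool y) 0.1735 tilt [-0.001  0.    -1.   ] j [-0.76  0.33  0.58  2.06 -0.25  0.82  0.14] w 0.55
brass_oblong_center 0.7 [ 36 155 209] [289  63 342 161] [0.4553 0.1684 0.176  0.0041]
base_oblong_top 0.88 [21 44 82] [272  37 368 191] [0.4567 0.1669 0.1748 0.6378]
top round 0.78 [ 0.4421 -0.1825  0.075   0.0294]
top cross 0.71 [ 0.6276 -0.1517  0.2782  0.0633]
scene round 0.82 [ 0.4463 -0.1845  0.1355  0.009 ]
scene square 0.66 [0.6062 0.1571 0.3354 0.0097]
scene oblong 0.98 [0.4588 0.1698 0.1917 0.0095]
scene cross 0.72 [ 0.6287 -0.1521  0.2415  0.024 ]
scene cross 0.7 [ 0.4587  0.1691 -0.4598  0.2028]
t 25.67 [0.4708 0.0904 0.1392] yaw 0.1729 j [-0.76  0.33  0.58  2.06 -0.25  0.82  0.14]
offset [-0.2667  0.1125  0.0392] spin -0.0871
```

Emit:
{"name": "send_rows", "arguments": {"offset": [[-0.03, 0.0125, 0], [-0.06, 0.025, 0], [-0.09, 0.0375, 0], [-0.12, 0.05, 0], [-0.15, 0.0625, 0], [-0.18, 0.075, 0], [-0.21, 0.0875, 0], [-0.24, 0.1, 0], [-0.269, 0.113, 0], [-0.269, 0.113, 0]], "spin": [0.11, 0.22, 0.33, 0.44, 0.55, 0.66, 0.77, 0.88, 0.99, 1.1], "fingers": 66}}

```text
time: 26.5
tcp_pos: [0.6301, -0.162, 0.1397]
ee_rot: [0.95, 0.311, 0.0, 0.003]
ft_force: [-0.5, -0.2, -0.1]
width: 0.66
gripper_force: 0.0
```

Emit:
{"name": "send_rows", "arguments": {"offset": [[0, 0, 0], [0, 0, 0], [0, 0, 0], [0, 0, 0.02], [0, 0, 0.02], [0, 0, 0.02], [0, 0, 0.02]], "spin": [0.12, 0.24, 0.36, 0.384, 0.384, 0.384, 0.384]}}

```text
time: 27.08
tcp_pos: [0.6283, -0.1553, 0.1196]
ee_rot: [0.991, 0.13, -0.0, 0.0]
ft_force: [0.7, -0.4, 0.1]
width: 0.657
gripper_force: 0.0
```

```bash
python3 look.py w14 cross:2; python3 st.py .6285 -.155 .07 -1.311
```

```text
t 27.08 tcp [ 0.6283 -0.1553  0.1196] yaw(tool y) -1.3097 tilt [-0. -0. -1.] j [-0.39  0.72  0.91  1.68 -0.64  1.06 -0.58] w 0.657
brass_cross_center 0.72 [17 64 89] [274 202 353 288] [ 0.6263 -0.1546  0.256   0.0095]
t 27.18 [ 0.6287 -0.1554  0.1201] yaw -1.3103 j [-0.39  0.72  0.91  1.68 -0.64  1.06 -0.58]
offset [-0.0001 -0.0005  0.0501] spin 0.0007
```

View pics/w14.png

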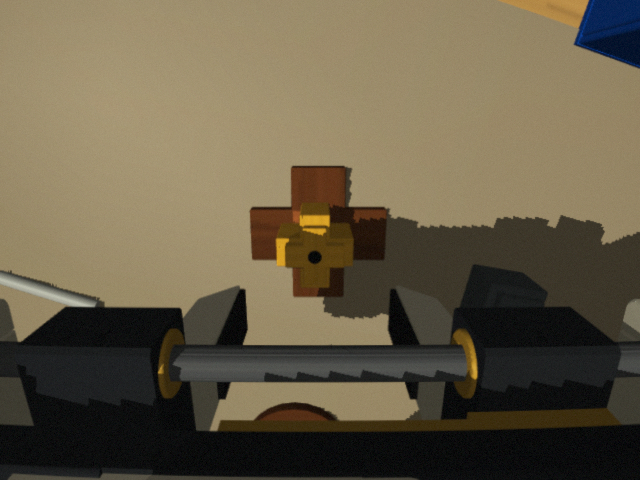

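Emit:
{"name": "send_rows", "arguments": {"offset": [[0, 0, 0.03], [0, 0, 0.06], [0, 0, 0.085], [0, 0, 0.1], [0, 0, 0.1], [0, 0, 0.1]], "spin": [0, 0, 0, 0, 0, 0]}}

```text
time: 27.68
tcp_pos: [0.6284, -0.1555, 0.0197]
ee_rot: [0.992, 0.129, -0.0, 0.0]
ft_force: [0.4, -0.2, 0.5]
width: 0.659
gripper_force: 0.0
```

Emit:
{"name": "send_rows", "arguments": {"offset": [[0, 0, 0], [0, 0, 0], [0, 0, 0], [0, 0, 0], [0, 0, 0]], "spin": [0, 0, 0, 0, 0], "fingers": 20, "force": 20}}

```text
time: 28.1
tcp_pos: [0.6293, -0.155, 0.0208]
ee_rot: [0.992, 0.13, 0.001, -0.0]
ft_force: [-1.4, 2.0, 6.8]
width: 0.502
gripper_force: 20.0
```

Emit:
{"name": "send_rows", "arguments": {"offset": [[0, 0, 0], [0, 0, 0], [0, 0, 0], [0, 0, 0], [0, 0, -0.03], [0, 0, -0.07], [0, 0, -0.11], [-0.03, 0, -0.12], [-0.07, 0, -0.12], [-0.08, 0, -0.12]], "spin": [0, 0, 0, 0, 0, 0, 0, 0, 0, 0], "fingers": 68}}

```text
time: 28.93
tcp_pos: [0.5458, -0.1783, 0.1401]
ee_rot: [0.992, 0.127, -0.001, -0.0]
ft_force: [-1.1, -0.6, 0.2]
width: 0.679
gripper_force: 0.0
```

Emit:
{"name": "send_rows", "arguments": {"offset": [[0, 0, 0], [0, 0, 0], [0, 0, 0]], "spin": [0, 0, 0]}}

```text
time: 29.18
tcp_pos: [0.5518, -0.1752, 0.1391]
ee_rot: [0.992, 0.13, 0.0, -0.0]
ft_force: [-0.0, -0.2, -0.9]
width: 0.678
gripper_force: 0.0
```

```bash
python3 look.py w15 cross:2 cross:1; python3 chk.py
```

```text
t 29.18 tcp [ 0.5518 -0.1752  0.1391] yaw(tool y) -1.3103 tilt [ 0.  0. -1.] j [-0.42  0.6   0.96  1.84 -0.59  1.01 -0.52] w 0.678
brass_cross_center 0.71 [ 40 168 223] [276  74 356 152] [ 0.6268 -0.1559  0.2678  0.0121]
base_cross_top 0.58 [24 51 93] [250  42 388 184] [ 0.6266 -0.1564  0.2627  0.4453]
top square 0.67 [0.605  0.1578 0.2836 0.0085]
top oblong 0.86 [0.4553 0.1707 0.1297 0.0436]
top cross 0.44 [ 0.634  -0.1428 -0.6726  1.4218]
scene round 0.74 [ 0.4453 -0.1856  0.0673  0.0078]
scene square 0.81 [0.6069 0.1564 0.3314 0.0137]
scene oblong 0.98 [0.4583 0.1701 0.1443 0.0132]
scene cross 0.68 [ 0.6293 -0.1542  0.2433  0.0124]
```

```bash
python3 st.py .4572 .1689 .11 .172
```

```text
t 29.83 [ 0.551  -0.1757  0.1392] yaw -1.3111 j [-0.42  0.6   0.96  1.85 -0.59  1.01 -0.52]
offset [-0.0022 -0.3572  0.0292] spin -1.4831
```

Emit:
{"name": "send_rows", "arguments": {"offset": [[0, -0.035, 0], [0, -0.07, 0], [0, -0.105, 0], [0, -0.14, 0], [0, -0.175, 0], [0, -0.21, 0], [0, -0.245, 0], [-0.001, -0.28, 0], [-0.002, -0.315, 0], [-0.002, -0.357, 0]], "spin": [-0.11, -0.22, -0.33, -0.44, -0.55, -0.66, -0.77, -0.88, -0.99, -1.1], "fingers": 55}}

```text
time: 30.67
tcp_pos: [0.4571, 0.169, 0.1396]
ee_rot: [0.777, 0.63, 0.0, 0.0]
ft_force: [1.6, -0.8, 0.3]
width: 0.55
gripper_force: 0.0
```

Emit:
{"name": "send_rows", "arguments": {"offset": [[0, 0, 0], [0, 0, 0], [0, 0, 0.01], [0, 0, 0.03], [0, 0, 0.03], [0, 0, 0.03], [0, 0, 0.03]], "spin": [-0.12, -0.24, -0.36, -0.383, -0.383, -0.383, -0.383]}}

```text
time: 31.25
tcp_pos: [0.4578, 0.1682, 0.1098]
ee_rot: [0.645, 0.765, 0.0, 0.0]
ft_force: [-0.3, -0.2, 0.0]
width: 0.548
gripper_force: 0.0
```

```bash
python3 look.py w16 oblong:2;python3 st.py .4572 .1689 .020 .172
```

```text
t 31.25 tcp [0.4578 0.1682 0.1098] yaw(tool y) 0.1698 tilt [ 0. -0. -1.] j [-0.92  0.4   0.6   2.08 -0.32  0.76  0.05] w 0.548
brass_oblong_center 0.96 [ 35 152 205] [289 193 344 300] [0.4555 0.1684 0.1807 0.0078]
t 31.35 [0.458  0.1685 0.11  ] yaw 0.1707 j [-0.92  0.4   0.6   2.08 -0.32  0.76  0.05]
offset [ 0.0005 -0.0009  0.09  ] spin -0.0013
```

Emit:
{"name": "send_rows", "arguments": {"offset": [[0, -0.0008, 0.03], [0, -0.0008, 0.06], [0, -0.0008, 0.08], [0, -0.0008, 0.09], [0, -0.0008, 0.09], [0, -0.0008, 0.09]], "spin": [0, 0, 0, 0, 0, 0]}}

```text
time: 31.85
tcp_pos: [0.4571, 0.1683, 0.0198]
ee_rot: [0.644, 0.765, 0.0, 0.0]
ft_force: [-0.4, -0.5, 0.8]
width: 0.551
gripper_force: 0.0
```

Emit:
{"name": "send_rows", "arguments": {"offset": [[0, 0, 0], [0, 0, 0], [0, 0, 0], [0, 0, 0], [0, 0, -0.003], [0, 0, -0.003], [0, 0, -0.003]], "spin": [0, 0, 0, 0, 0, 0, 0], "fingers": 10, "force": 30}}

```text
time: 32.43
tcp_pos: [0.4566, 0.1684, 0.0224]
ee_rot: [0.644, 0.765, 0.0, -0.0]
ft_force: [-0.6, -0.1, -1.8]
width: 0.346
gripper_force: 30.0
```

Emit:
{"name": "send_rows", "arguments": {"offset": [[-0.002, 0.0012, 0], [-0.002, 0.0012, 0], [-0.002, 0.0012, 0], [-0.002, 0.0012, 0]], "spin": [0, 0, 0, 0]}}

```text
time: 32.77
tcp_pos: [0.4582, 0.1665, 0.0221]
ee_rot: [0.644, 0.765, -0.0, -0.0]
ft_force: [-0.3, -0.5, -2.4]
width: 0.347
gripper_force: 30.0
```

```bash
python3 st.py .4587 .1671 .020 .172
```

```text
t 32.77 [0.4582 0.1665 0.0221] yaw 0.1717 j [-0.81  0.54  0.48  2.14 -0.46  0.56  0.18]
offset [0.0005 0.0006 0.0021] spin -0.0003
```

Emit:
{"name": "send_rows", "arguments": {"offset": [[0, 0, 0.001], [0, 0, 0.0018], [0, 0, 0.0018], [0, 0, 0.0018]], "spin": [0, 0, 0, 0]}}

```text
time: 33.1
tcp_pos: [0.4581, 0.1665, 0.0203]
ee_rot: [0.644, 0.765, -0.0, -0.0]
ft_force: [0.3, 0.2, -2.7]
width: 0.348
gripper_force: 30.0
```

Emit:
{"name": "send_rows", "arguments": {"offset": [[0, 0, 0], [0, 0, 0], [0, 0, 0], [0, 0, 0], [0, 0, -0.03], [0, 0, -0.07], [0, 0, -0.11], [-0.03, 0, -0.12], [-0.07, 0, -0.12], [-0.08, 0, -0.12]], "spin": [0, 0, 0, 0, 0, 0, 0, 0, 0, 0], "fingers": 55}}

```text
time: 33.93
tcp_pos: [0.4732, 0.083, 0.142]
ee_rot: [0.645, 0.764, 0.001, 0.001]
ft_force: [-0.3, -0.0, -0.3]
width: 0.55
gripper_force: 0.0
```

Emit:
{"name": "send_rows", "arguments": {"offset": [[0, 0, 0], [0, 0, 0], [0, 0, 0]], "spin": [0, 0, 0]}}

```text
time: 34.18
tcp_pos: [0.4716, 0.0886, 0.1401]
ee_rot: [0.644, 0.765, -0.0, -0.0]
ft_force: [0.3, 0.8, -0.5]
width: 0.549
gripper_force: 0.0
```

```bash
python3 look.py w17 oblong:2 oblong:1; python3 chk.py
```

```text
t 34.18 tcp [0.4716 0.0886 0.1401] yaw(tool y) 0.1725 tilt [-0.001  0.    -1.   ] j [-0.81  0.34  0.66  2.06 -0.28  0.83  0.19] w 0.549
brass_oblong_center 0.94 [ 36 155 209] [291  62 346 157] [0.4564 0.166  0.1784 0.0046]
base_oblong_top 0.69 [21 44 82] [272  30 364 186] [0.4567 0.1666 0.1756 0.6565]
top round 0.76 [ 0.4435 -0.1834  0.0096  0.064 ]
top cross 0.53 [ 0.627  -0.1522  0.233   0.0353]
scene round 0.77 [ 0.4461 -0.1856  0.1109  0.0103]
scene square 0.68 [0.6069 0.1574 0.3148 0.013 ]
scene oblong 0.65 [0.4597 0.1678 0.0851 0.0383]
scene cross 0.57 [ 0.6294 -0.1543  0.2363  0.0534]
```

All four are within about 1 mm of centre; the arm is clear.

```bash
python3 -c "
from plant import manip
print(manip.finish_job())"
```

```text
the job is handed in; nothing more can be done
None
```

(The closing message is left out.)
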